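# Release mounting dowels from the two-button feeder

## Robot

A 7-joint arm with a two-finger parallel gripper is mounted at the origin on the work surface. World frame = base frame: x ahead of the robot, y to its left, z up, the work surface at z = 0. Lengths are in m, angles in rad, forces in N, time in s.
With the tool pointing down it reaches from about 0.425 to 0.875 m from the base axis. Payload 4.7 kg.
Tool frame: the origin (TCP) lies between the finger pads; the fingertips stand 22 mm ahead of it and the grasp point (between the pads) lies 3 mm ahead of it; z points along the fingers, y is the line along which they close (so a half turn about z gives the same grasp; the last joint's range is limited). The gripper opens to 87 mm and grips with 3 to 60 N. Pads are 19 mm wide; open, the fingers measure 117 mm over their backs; the gripper's body (75 mm by 190 mm) begins 51 mm behind the grasp point.
Start: joints at [1.292, 0.321, -0.07, 1.45, 0.023, 1.371, -0.057], TCP at [0.188, -0.622, 0.245] pointing down, gripper open.
Joint ranges: [-2.86, 2.86], [-0.3, 2.09], [-1.38, 1.24], [0.06, 2.45], [-1.56, 4.7], [0.09, 2.05], [-2.69, 2.69]. Speed limits (rad/s): [2.57, 2.57, 3.14, 3.14, 3.14, 3.14, 3.14].

## Interface

Orientations are given as a rotation vector (axis times angle).
In Python, from bench import ctrl gives the robot as it stands. The module is installed in compiled form; this text tells all that it offers.
- The arm moves only by the tool send_rows, never from a script. Its argument "motion" is a list of rows, each an object with "claw": the opening, from -1 (shut) to 1 (fully open); "slide": the shift along the tool's x, y, z in mm, a list of three; "delta_rot": the turn, a rotation vector about the tool's x, y, z in rad, a list of three. In form: [{"claw": claw, "slide": [x, y, z], "delta_rot": [ax, ay, az]}, ...]. A call has 1 to 5 rows; each row is the pose to reach, as a shift and turn from the pose commanded when the call began, along the tool's axes at that moment; what a row does not reach only later rows make up. A row lasts 1/10 s, in which the tool goes at most 50 mm and 8.59 degrees, less where a joint would pass 70% of its speed; a pose out of reach is approached as far as the arm can. A call with a gripper value outside its range is refused whole. The fingers move at their own pace and stop on an object; "grip_force" is the grip in N (left out, the last holds). Time passes only in rows, so rows that repeat a pose let the fingers close. It gives the time, the measured TCP pose, the force, the opening and the grip force at its end, in the units of the state.
- ctrl.get_state(): the state, without advancing time (a new reading comes with each control period).
- ctrl.get_image(name): name is "side" or "top"; returns a dict with "color" (480x640x3 uint8, blue, green, red), "fx", "fy", "cx", "cy" (pixels), "pose" (4x4, takes a point from camera to world coordinates). Camera axes: x right, y down, z forward; pixel columns grow to the right and rows downward; lengths in m; the calibration is good to about 2 mm. A picture is of the moment at which its call begins. There is no depth.
- ctrl.close_job(): hands the job in; it is judged then, once.
The state is a dict: "time": time; "joint_positions": joint angles; "qd": joint speeds; "joint_torque": joint torques, N m; "position": TCP position; "tool_rot": TCP orientation; "ft_force": force on the tool from outside, world axes, zero at the start; "torque": the same for the moment, N m; "grip_width": opening from 0.0 (shut) to 1.0 (fully open); "grip_force": force on a finger pad.
Only numpy, scipy, OpenCV 4.12 (cv2) and the standard library are available. Lean on these libraries where they do the work, as an engineer would, in place of code of your own. Each camera call takes 0.05 s, during which the arm holds its last target. There are 200 camera calls.

## Task

Press the two green buttons of the dowel feeder down together, one with each fingertip, and keep both down until all three dowels have rolled out of the chute into the catch tray; then let the buttons come up and move clear. Do not touch or lift the dowels, and leave the tools and other things around the feeder where they are.

Things in the scene. Friction and masses are not known exactly. Their poses are not given: they have to be found in the camera images.
- feeder: Fixed plywood dowel feeder. Origin on the table straight below the midpoint between the two buttons; +y points from the right button to the left; the chute runs down towards -x. Button deck 64 x 132 mm (x, y), 87 mm high. Dark chute 104 mm wide, cheeks 78 mm high, from x = -32 to its lip at x = -150 mm. Chute end nearer the robot; turned up to 23 degrees either way.
- tray (a point): Middle of the catch tray's grey floor, at x = -209 mm, z = 9 mm in the feeder's frame. Open tray from feeder x = -150 (chute lip) to -268 mm, 104 mm wide inside, walls 50 mm high.
- cap_left (a point): Green round push button, 28 mm across, at y = +35 mm of the feeder (70 mm from the right one, centre to centre). This point is the centre of its top face, 108 mm above the table when up; it moves down with the button. It is pressed straight down.
- plunger_left (a joint): Travel of the left button: 0 up, 0.013 m fully down (hard stop). Sprung: 2 N to start, 6 N fully down; comes up by itself. It lowers two of the four brass gate pins; they are below the chute floor from about 0.010 m on. Each button's pins alone hold the dowels back, so the dowels roll only while both buttons are down.
- cap_right (a point): Green round push button, 28 mm across, at y = -35 mm of the feeder (70 mm from the left one, centre to centre). This point is the centre of its top face, 108 mm above the table when up; it moves down with the button. It is pressed straight down.
- plunger_right (a joint): Travel of the right button: 0 up, 0.013 m fully down (hard stop). Sprung: 2 N to start, 6 N fully down; comes up by itself. It lowers two of the four brass gate pins; they are below the chute floor from about 0.010 m on. Each button's pins alone hold the dowels back, so the dowels roll only while both buttons are down.
- dowel1: Loose light wood dowel, 22 mm across, 100 mm long (its y), origin at its centre; lowest in the chute, against the gate pins at the start.
- dowel2: Loose light wood dowel, 22 mm across, 100 mm long (its y), origin at its centre; lies in the chute behind dowel 1 at the start.
- dowel3: Loose light wood dowel, 22 mm across, 100 mm long (its y), origin at its centre; lies in the chute behind dowel 2 at the start.
- gouge_a: Bystander, loose: carving gouge with a mid-brown handle lying beside the chute on its +y side. Origin at its underside.
- gouge_b: Bystander, loose: carving gouge with a dark handle lying on the newspaper to the robot's left. Origin at its underside.
- sanding_block: Bystander, loose: cork sanding block, 110 x 60 x 35 mm, beside the buttons on the feeder's -y side. Origin at its underside.
- glue_jar: Bystander, loose: white jar with an orange lid, 52 mm wide, 70 mm tall, beside the chute on the feeder's -y side. Origin at its underside.
- mallet: Bystander, loose: turned dark wooden mallet, 90 mm wide, standing head down, 222 mm tall, to the robot's left. Origin at its underside.
- figure: Bystander, loose: carved figure with raised arms on a wooden block (100 x 120 mm), 245 mm tall, to the robot's right. Origin at its underside.
- cup: Bystander, loose: terracotta cup, 72 mm wide, 85 mm tall, to the robot's right. Origin at its underside.
Not all that is in view belongs to the job. Leave any black or blue look-alike of the dowel3 alone.

How it is judged:
On the way, in this order (a step that is already met when the one before it is completed fails the run):
1. both buttons are being pressed together, each under a finger (value of joint each of plunger_left, plunger_right above 0.005 m and contact force between each of plunger_left_c0, plunger_right_c0 and the fingers above 0.5 N), for 0.05 s.
2. all three dowels lie in the catch tray while both buttons are still held down (x of dowel1 in the frame of feeder between -0.275 and -0.155 m and y of dowel1 in the frame of feeder between -0.03 and 0.03 m and z of each of dowel1, dowel2, dowel3 in the frame of feeder below 0.045 m and x of dowel2 in the frame of feeder between -0.275 and -0.155 m and y of dowel2 in the frame of feeder between -0.03 and 0.03 m and x of dowel3 in the frame of feeder between -0.275 and -0.155 m and y of dowel3 in the frame of feeder between -0.03 and 0.03 m and value of joint each of plunger_left, plunger_right above 0.008 m and contact force between each of plunger_left_c0, plunger_right_c0 and the fingers above 0.5 N), for 0.1 s.
At the end, for the whole second after the job is handed in: All three dowels lie in the catch tray (centres between 155 and 275 mm down the feeder's -x, within 30 mm of its middle line and below 45 mm) slower than 0.05 m/s, and both buttons are back up (less than 2 mm pressed) (x of dowel1 in the frame of feeder between -0.275 and -0.155 m and y of dowel1 in the frame of feeder between -0.03 and 0.03 m and z of each of dowel1, dowel2, dowel3 in the frame of feeder below 0.045 m and x of dowel2 in the frame of feeder between -0.275 and -0.155 m and y of dowel2 in the frame of feeder between -0.03 and 0.03 m and x of dowel3 in the frame of feeder between -0.275 and -0.155 m and y of dowel3 in the frame of feeder between -0.03 and 0.03 m and linear speed of each of dowel1, dowel2, dowel3 below 0.05 m/s and value of joint each of plunger_left, plunger_right below 0.002 m); the robot touches nothing.
It fails at once if a dowel is touched by the robot's fingers (contact force between any of dowel1, dowel2, dowel3 and the fingers above 0.3 N).
It fails at once if a dowel is lifted above 130 mm (height (world z) of any of dowel1, dowel2, dowel3 above 0.13 m).
It fails at once if a tool or other bystander is moved by more than 20 mm (distance of any of gouge_a, gouge_b, sanding_block, glue_jar, mallet, figure, cup from where it was at the start of the episode above 0.02 m).
It fails at once if a bystander is tipped by more than 20 degrees (angle between any of gouge_a, gouge_b, sanding_block, glue_jar, mallet, figure, cup's own z axis and vertical above 0.35 rad).
It also fails if it takes over 32 s, if anything falls off the work surface, if the arm or the gripper's body presses on something with over 40 N, if the wrist force passes 120 N, or if a joint passes its speed limit or range.

## Working session

There is one attempt and no reset: what is moved stays moved. The work goes in short steps, Python scripts to look and compute and a tool call to move; the robot and the scene stay as the last step left them, time stands still between calls to the robot, and variables do not carry over. Pictures are saved under pics/ and viewed, at most 10 in all, crops included, and the job is handed in when it is done.

Besides the shell and the picture viewer there is one more tool, called after "Call:" by a JSON object that holds its "method" and its "body". send_rows: Moves the arm, as the interface text tells. Its arguments: {"type":"object","properties":{"motion":{"type":"array","items":{"type":"object","properties":{"claw":{"type":"number"},"slide":{"type":"array","items":{"type":"number"}},"delta_rot":{"type":"array","items":{"type":"number"}}}}},"grip_force":{"type":"number"}},"required":["motion"]}

```bash
mkdir -p pics; python3 - <<'E'
from bench import ctrl
import cv2,numpy as np
np.set_printoptions(precision=4,suppress=True)
s=ctrl.get_state();print(s['time'],s['position'],s['tool_rot'],s['grip_width'])
for n in('side','top'):
    d=ctrl.get_image(n);cv2.imwrite(f'pics/{n}0.png',d['color']);print(n,d['fx'],d['fy'],d['cx'],d['cy'],d['pose'])
    np.savez(n,P=d['pose'],K=[d['fx'],d['fy'],d['cx'],d['cy']])
E
```

```text
0.0 [ 0.1874 -0.6218  0.2435] [-3.1061 -0.4581  0.0006] 0.9983457693354307
side 527.2206715519715 527.2206715519715 320.5811508168724 240.19306712022427 [[-0.9464 -0.1505  0.2859  0.1665]
 [-0.3223  0.5006 -0.8034  1.1038]
 [-0.0222 -0.8525 -0.5223  0.8301]
 [ 0.      0.      0.      1.    ]]
top 455.619426264154 455.619426264154 327.93940962465433 237.72590698857502 [[ 0.041  -0.9781  0.2038  0.3108]
 [-0.9992 -0.0394  0.0118 -0.0483]
 [-0.0035 -0.2042 -0.9789  1.222 ]
 [ 0.      0.      0.      1.    ]]
```

View pics/top0.png

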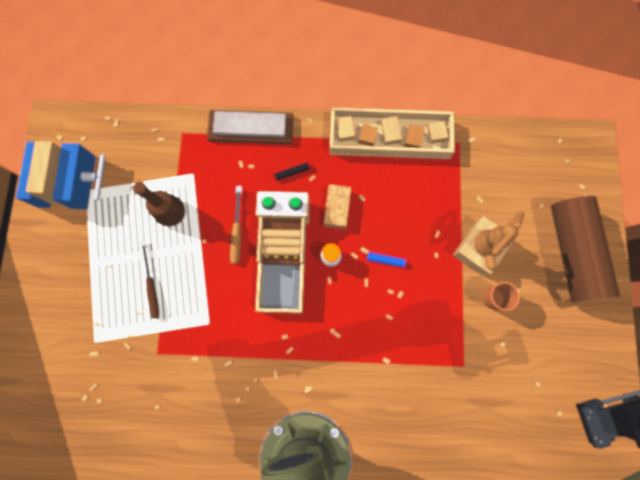

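View pics/side0.png

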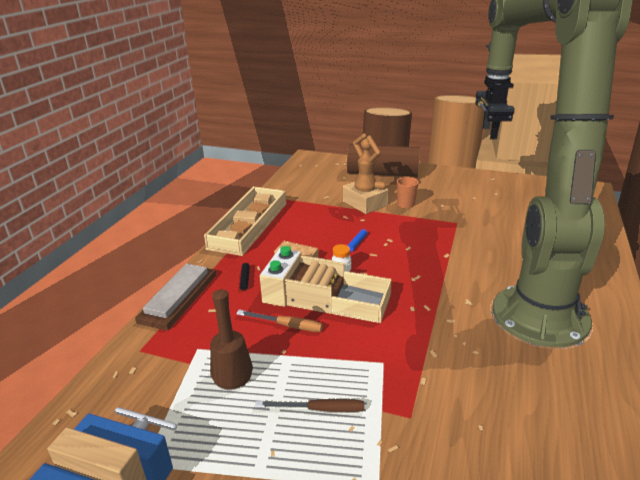

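Top view: the green caps are at (268,203) and (295,203), on the white deck at the far end of the feeder, with three wooden dowels at about (281,222–250) and the tray at (281,285). Side view: the caps are at (275,267) and (286,251). Possible confusions with the dowels are the black stick (292,172) and the blue stick (386,260). Nothing else is green and round, so the targets are the two green caps. Next is a close crop and a measurement.

```bash
cat > h.py <<'E'
import numpy as np
def ray(n,uv):
    z=np.load(n+'.npz');fx,fy,cx,cy=z['K'];P=z['P']
    return P[:3,3],P[:3,:3]@np.array([(uv[0]-cx)/fx,(uv[1]-cy)/fy,1])
def atz(n,uv,h):
    o,d=ray(n,uv);return o+d*(h-o[2])/d[2]
def px(n,p):
    z=np.load(n+'.npz');fx,fy,cx,cy=z['K'];P=z['P']
    c=P[:3,:3].T@(np.array(p)-P[:3,3]);return np.array([fx*c[0]/c[2]+cx,fy*c[1]/c[2]+cy])
E
python3 - <<'E'
import cv2,numpy as np
from h import *
np.set_printoptions(precision=4,suppress=True)
out=[]
for n,r in(('top',(225,160,150,170)),('side',(230,215,180,120))):
    im=cv2.imread(f'pics/{n}0.png');hsv=cv2.cvtColor(im,cv2.COLOR_BGR2HSV)
    m=cv2.inRange(hsv,(55,120,60),(85,255,255))
    k,_,st,c=cv2.connectedComponentsWithStats(m)
    for i in range(1,k):
        if st[i,4]>15:print(n,st[i],c[i],atz(n,c[i],.108),atz(n,c[i],.104))
    x,y,w,h=r;out.append(cv2.resize(im[y:y+h,x:x+w],(w*4 if n=='top' else 600,h*3+0 if 0 else (h*4 if n=='top' else 400)),interpolation=cv2.INTER_CUBIC)[:600])
cv2.imwrite('pics/c1.png',out[0][:600]);
E
```

```text
top [263 197  11  10  84] [267.6786 201.7381] [0.63  0.122 0.108] [0.6311 0.1226 0.104 ]
top [290 198  11  10  86] [295.  202.5] [0.6307 0.0525 0.108 ] [0.6319 0.0528 0.104 ]
side [281 246  10  10  85] [285.2471 250.7529] [0.6313 0.0678 0.108 ] [0.6339 0.062  0.104 ]
side [270 261  11  10  90] [275.0222 265.5444] [0.63   0.1372 0.108 ] [0.6326 0.1319 0.104 ]
```

View pics/c1.png

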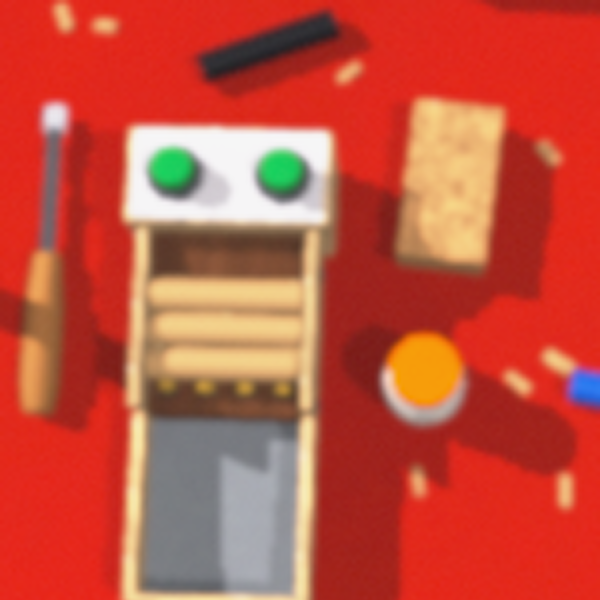

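The crop confirms the choice: two green caps on the white deck at crop (173,168) and (281,172), the dowels behind four brass pins, and the black and blue sticks lying apart. I'll fit the feeder pose and work out the move.

```bash
python3 - <<'E'
import numpy as np
from h import *
from scipy.optimize import least_squares
from scipy.spatial.transform import Rotation as R
np.set_printoptions(precision=4,suppress=True)
C=lambda u,v:np.array([225+(u+.5)/4-.5,160+(v+.5)/4-.5])
obs=[((0,.035,.108),C(173,168)),((0,-.035,.108),C(281,172)),((.032,.066,.087),C(128,128)),((.032,-.066,.087),C(332,130)),((-.032,-.066,.087),C(330,225)),((-.032,.066,.087),C(124,221))]
side=[((0,.035,.106),(275,265)),((0,-.035,.106),(285.3,250.2))]
def W(q,p):return np.r_[R.from_euler('z',q[2]).apply(p)[:2]+q[:2],p[2]]
for use in(0,1):
    f=lambda q:np.r_[tuple(px('top',W(q,p))-u for p,u in obs)+(tuple(px('side',W(q,p))-u for p,u in side) if use else ())]
    s=least_squares(f,[.63,.087,0],x_scale=.01);print(s.x,s.fun.reshape(-1,2))
q=s.x
from bench import ctrl
st=ctrl.get_state();T=R.from_rotvec(st['tool_rot'])
d=np.array([q[0],q[1],.25])-st['position']
print('slide',T.inv().apply(d)*1000,'tool x yaw',np.arctan2(*T.as_matrix()[1::-1,0]))
for n,uv,h in(('figure',(505,235),.15),('figtop',(519,215),.24),('cup',(503,295),.08),('mallettop',(138,187),.22)):print(n,atz('top',uv,h))
E
```

```text
[0.6318 0.088  0.0236] [[-0.5787 -0.2851]
 [-0.0514 -0.851 ]
 [ 0.3948 -0.0343]
 [ 0.1175  0.2581]
 [-0.0407  0.3727]
 [ 0.1719  0.5527]]
[0.6327 0.0893 0.0225] [[-1.0409 -0.6634]
 [-0.5198 -1.1998]
 [-0.0405 -0.4148]
 [-0.3289 -0.0682]
 [-0.5199  0.0385]
 [-0.2959  0.1631]
 [ 1.4258 -1.7486]
 [ 1.1687 -1.6386]]
slide [ 631.6471 -552.3758   -5.5732] tool x yaw 0.29281843060580487
figure [ 0.5579 -0.4603  0.15  ]
figtop [ 0.584  -0.4584  0.24  ]
cup [ 0.4206 -0.4764  0.08  ]
mallettop [0.6211 0.4059 0.22  ]
```

Call:
{"method": "send_rows", "body": {"motion": [{"claw": 0.264, "slide": [0, 0, -50], "delta_rot": [0, 0, 0]}, {"claw": 0.264, "slide": [0, 0, -100], "delta_rot": [0, 0, 0]}, {"claw": 0.264, "slide": [37, -33, -100], "delta_rot": [0, 0, 0.05]}, {"claw": 0.264, "slide": [74, -65, -100], "delta_rot": [0, 0, 0.1]}, {"claw": 0.264, "slide": [111, -97, -100], "delta_rot": [0, 0, 0.15]}]}}

```text
time: 0.6
position: [0.2665, -0.496, 0.3444]
tool_rot: [3.134, 0.22, 0.0]
ft_force: [1.4, -0.0, -1.0]
grip_width: 0.665
grip_force: 0.0
```

Call:
{"method": "send_rows", "body": {"motion": [{"claw": 0.264, "slide": [32, -38, 0], "delta_rot": [0, 0, 0.025]}, {"claw": 0.264, "slide": [64, -75, 0], "delta_rot": [0, 0, 0.05]}, {"claw": 0.264, "slide": [95, -113, 0], "delta_rot": [0, 0, 0.075]}, {"claw": 0.264, "slide": [127, -150, 0], "delta_rot": [0, 0, 0.1]}, {"claw": 0.264, "slide": [159, -188, 0], "delta_rot": [0, 0, 0.123]}]}}

```text
time: 1.1
position: [0.397, -0.2869, 0.3443]
tool_rot: [3.141, 0.029, -0.001]
ft_force: [1.1, -0.2, 0.5]
grip_width: 0.63
grip_force: 0.0
```

```bash
cat > rem.py <<'E'
import sys,numpy as np
from scipy.spatial.transform import Rotation as R
from bench import ctrl
np.set_printoptions(precision=4,suppress=True)
s=ctrl.get_state();T=R.from_rotvec(s['tool_rot']);M=T.as_matrix()
g=np.array([float(a) for a in sys.argv[1:4]]);yaw=float(sys.argv[4]) 
c,n=np.cos(yaw),np.sin(yaw);G=np.array([[c,n,0],[n,-c,0],[0,0,-1]]).T
print('t',s['time'],'pos',s['position'],'slide mm',T.inv().apply(g-s['position'])*1000,'rot',R.from_matrix(M.T@G).as_rotvec(),'w',s['grip_width'],'F',s['ft_force'])
E
python3 rem.py .631 .088 .2 .022
```

```text
t 1.1 pos [ 0.397  -0.2869  0.3443] slide mm [ 240.9651 -370.5032  144.0936] rot [ 0.0002  0.0004 -0.0035] w 0.6296660254762734 F [ 1.0687 -0.2242  0.5048]
```

Call:
{"method": "send_rows", "body": {"motion": [{"claw": 0.264, "slide": [27, -41, 0]}, {"claw": 0.264, "slide": [54, -82, 0]}, {"claw": 0.264, "slide": [80, -123, 0]}, {"claw": 0.264, "slide": [107, -165, 10]}, {"claw": 0.264, "slide": [134, -206, 20]}]}}

```text
invalid input
```

Call:
{"method": "send_rows", "body": {"motion": [{"claw": 0.264, "slide": [26, -40, 20]}, {"claw": 0.264, "slide": [52, -80, 40]}, {"claw": 0.264, "slide": [78, -120, 60]}, {"claw": 0.264, "slide": [107, -165, 80]}, {"claw": 0.264, "slide": [107, -165, 110]}]}}

```text
invalid input
```

Call:
{"method": "send_rows", "body": {"motion": [{"claw": 0.264, "slide": [0, 0, 0]}, {"claw": 0.264, "slide": [0, 0, 0]}]}}

```text
invalid input
```

```bash
python3 rem.py .631 .088 .15 .022
```

```text
t 1.1 pos [ 0.397  -0.2869  0.3443] slide mm [ 240.9839 -370.5153  194.0936] rot [ 0.0002  0.0004 -0.0035] w 0.6296660254762734 F [ 1.0687 -0.2242  0.5048]
```

Call:
{"method": "send_rows", "body": {"motion": [{"claw": 0.264, "slide": [27, -41, 0], "delta_rot": [0, 0, 0]}, {"claw": 0.264, "slide": [54, -82, 0], "delta_rot": [0, 0, 0]}, {"claw": 0.264, "slide": [80, -123, 0], "delta_rot": [0, 0, 0]}, {"claw": 0.264, "slide": [107, -165, 10], "delta_rot": [0, 0, 0]}, {"claw": 0.264, "slide": [134, -206, 20], "delta_rot": [0, 0, 0]}]}}

```text
time: 1.6
position: [0.5265, -0.0792, 0.3247]
tool_rot: [3.141, 0.03, 0.001]
ft_force: [0.6, -0.4, -0.4]
grip_width: 0.631
grip_force: 0.0
```

Call:
{"method": "send_rows", "body": {"motion": [{"claw": 0.264, "slide": [26, -40, 20], "delta_rot": [0, 0, 0]}, {"claw": 0.264, "slide": [52, -80, 40], "delta_rot": [0, 0, 0]}, {"claw": 0.264, "slide": [78, -120, 60], "delta_rot": [0, 0, 0]}, {"claw": 0.264, "slide": [107, -165, 80], "delta_rot": [0, 0, 0]}, {"claw": 0.264, "slide": [107, -165, 110], "delta_rot": [0, 0, 0]}]}}

```text
time: 2.1
position: [0.6314, 0.0934, 0.2153]
tool_rot: [-3.136, -0.042, -0.006]
ft_force: [0.9, 0.3, 0.3]
grip_width: 0.63
grip_force: 0.0
```

Call:
{"method": "send_rows", "body": {"motion": [{"claw": 0.264, "slide": [0, 0, 0], "delta_rot": [0, 0, 0]}, {"claw": 0.264, "slide": [0, 0, 0], "delta_rot": [0, 0, 0]}]}}

```text
time: 2.3
position: [0.629, 0.0856, 0.2139]
tool_rot: [3.141, 0.031, -0.004]
ft_force: [1.0, -0.0, 0.5]
grip_width: 0.631
grip_force: 0.0
```

```bash
python3 rem.py .631 .088 .15 .022; python3 - <<'E'
from bench import ctrl
import cv2
for n,(x,y,w,h) in(('side',(220,180,120,90)),('top',(225,130,150,110))):
    im=ctrl.get_image(n)['color'];cv2.imwrite(f'pics/{n}1.png',cv2.resize(im[y:y+h,x:x+w],None,fx=5,fy=5,interpolation=cv2.INTER_CUBIC))
E
```

```text
t 2.3 pos [0.629  0.0856 0.2139] slide mm [ 2.1918 -2.4305 63.8643] rot [ 0.0006  0.0025 -0.0021] w 0.6308478766760572 F [ 0.956  -0.0131  0.4579]
```

View pics/side1.png

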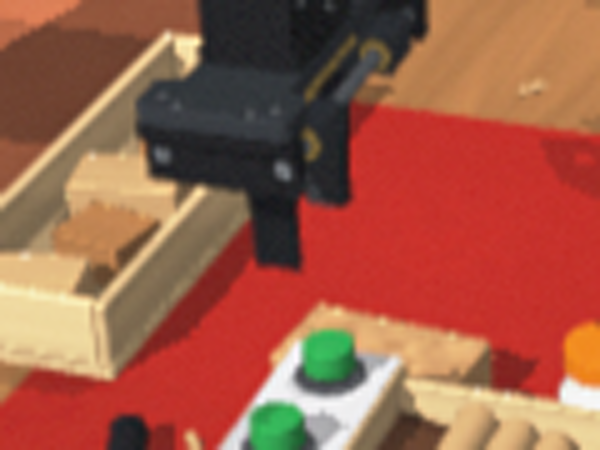

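The left fingertip is at crop (278,265), straight above the left cap at (278,410). The right finger at about (328,195) is above the right cap at (328,345). I'll descend close to the caps and check again.

Call:
{"method": "send_rows", "body": {"motion": [{"claw": 0.264, "slide": [2, -2, 35], "delta_rot": [0, 0, 0]}, {"claw": 0.264, "slide": [2, -2, 64], "delta_rot": [0, 0, 0]}, {"claw": 0.264, "slide": [2, -2, 74], "delta_rot": [0, 0, 0]}, {"claw": 0.264, "slide": [2, -2, 74], "delta_rot": [0, 0, 0]}, {"claw": 0.264, "slide": [2, -2, 74], "delta_rot": [0, 0, 0]}]}}

```text
time: 2.9
position: [0.6326, 0.0877, 0.1428]
tool_rot: [3.141, 0.029, 0.005]
ft_force: [-0.6, -0.2, 0.7]
grip_width: 0.629
grip_force: 0.0
```

```bash
python3 rem.py .631 .088 .086 .022; python3 - <<'E'
from bench import ctrl
import cv2
x,y,w,h=240,210,100,75
im=ctrl.get_image('side')['color'];cv2.imwrite('pics/side2.png',cv2.resize(im[y:y+h,x:x+w],None,fx=7,fy=7,interpolation=cv2.INTER_CUBIC))
E
```

```text
t 2.9 pos [0.6326 0.0877 0.1428] slide mm [-1.7943 -0.2901 56.8373] rot [ 0.0001 -0.0029 -0.0032] w 0.6289288743461103 F [-0.6442 -0.2468  0.7025]
```

View pics/side2.png

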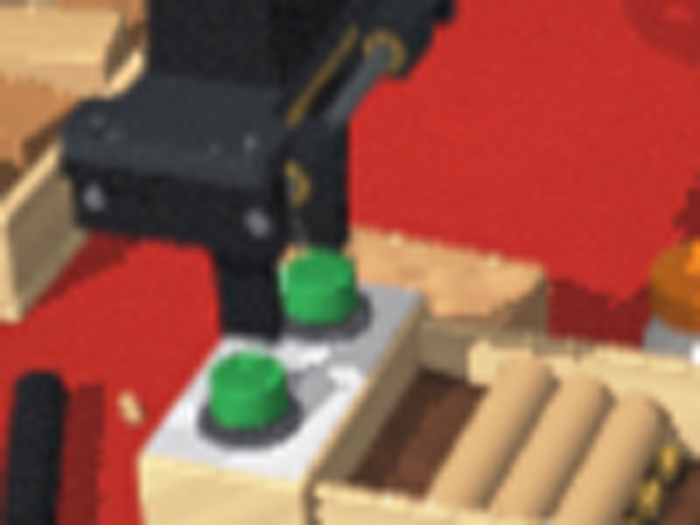

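Left tip at crop (250,340) is about 13 mm above the left cap's top face at (248,365). The right tip is behind the right cap's back edge at about (320,245), also in line. I'll press now.

Call:
{"method": "send_rows", "body": {"motion": [{"claw": 0.264, "slide": [-1, 0, 12], "delta_rot": [0, 0, 0]}, {"claw": 0.264, "slide": [-1, 0, 17], "delta_rot": [0, 0, 0]}, {"claw": 0.264, "slide": [-1, 0, 22], "delta_rot": [0, 0, 0]}, {"claw": 0.264, "slide": [-1, 0, 25], "delta_rot": [0, 0, 0]}, {"claw": 0.264, "slide": [-1, 0, 25], "delta_rot": [0, 0, 0]}]}}

```text
time: 3.45
position: [0.632, 0.0885, 0.1179]
tool_rot: [3.141, 0.031, 0.006]
ft_force: [-1.3, -0.2, 11.2]
grip_width: 0.627
grip_force: 5.5
```

Call:
{"method": "send_rows", "body": {"motion": [{"claw": 0.264, "slide": [0, 0, 2], "delta_rot": [0, 0, 0]}, {"claw": 0.264, "slide": [0, 0, 2], "delta_rot": [0, 0, 0]}, {"claw": 0.264, "slide": [0, 0, 2], "delta_rot": [0, 0, 0]}, {"claw": 0.264, "slide": [0, 0, 2], "delta_rot": [0, 0, 0]}, {"claw": 0.264, "slide": [0, 0, 2], "delta_rot": [0, 0, 0]}]}}

```text
time: 3.95
position: [0.632, 0.0885, 0.1174]
tool_rot: [3.141, 0.031, 0.006]
ft_force: [-3.3, -0.9, 16.1]
grip_width: 0.633
grip_force: 8.4
```

Call:
{"method": "send_rows", "body": {"motion": [{"claw": 0.264, "slide": [0, 0, 0], "delta_rot": [0, 0, 0]}, {"claw": 0.264, "slide": [0, 0, 0], "delta_rot": [0, 0, 0]}, {"claw": 0.264, "slide": [0, 0, 0], "delta_rot": [0, 0, 0]}, {"claw": 0.264, "slide": [0, 0, 0], "delta_rot": [0, 0, 0]}, {"claw": 0.264, "slide": [0, 0, 0], "delta_rot": [0, 0, 0]}]}}

```text
time: 4.45
position: [0.632, 0.0884, 0.1174]
tool_rot: [3.141, 0.031, 0.006]
ft_force: [-3.1, -1.5, 16.8]
grip_width: 0.632
grip_force: 8.4
```

Call:
{"method": "send_rows", "body": {"motion": [{"claw": 0.264, "slide": [0, 0, 0], "delta_rot": [0, 0, 0]}, {"claw": 0.264, "slide": [0, 0, 0], "delta_rot": [0, 0, 0]}, {"claw": 0.264, "slide": [0, 0, 0], "delta_rot": [0, 0, 0]}, {"claw": 0.264, "slide": [0, 0, 0], "delta_rot": [0, 0, 0]}, {"claw": 0.264, "slide": [0, 0, 0], "delta_rot": [0, 0, 0]}]}}

```text
time: 4.95
position: [0.632, 0.0885, 0.1174]
tool_rot: [3.141, 0.031, 0.006]
ft_force: [-2.8, -1.5, 16.1]
grip_width: 0.629
grip_force: 8.4
```

```bash
python3 - <<'E'
from bench import ctrl
import cv2
x,y,w,h=240,210,160,120
im=ctrl.get_image('side')['color'];cv2.imwrite('pics/side3.png',cv2.resize(im[y:y+h,x:x+w],None,fx=5,fy=5,interpolation=cv2.INTER_CUBIC))
E
```

```text
(no output)
```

View pics/side3.png

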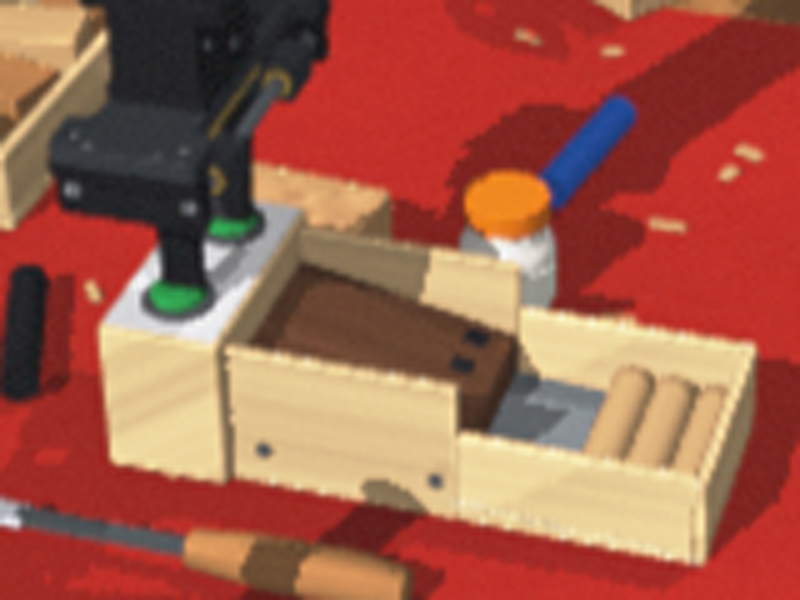

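Both buttons are down under the tips, at crop (180,297) and (235,228). All three dowels lie side by side against the tray's far wall, at about (620–705,415). I'll hold a little longer, then lift.

Call:
{"method": "send_rows", "body": {"motion": [{"claw": 0.264, "slide": [0, 0, 0], "delta_rot": [0, 0, 0]}, {"claw": 0.264, "slide": [0, 0, 0], "delta_rot": [0, 0, 0]}, {"claw": 0.264, "slide": [0, 0, 0], "delta_rot": [0, 0, 0]}, {"claw": 0.264, "slide": [0, 0, 0], "delta_rot": [0, 0, 0]}, {"claw": 0.264, "slide": [0, 0, 0], "delta_rot": [0, 0, 0]}]}}

```text
time: 5.5
position: [0.632, 0.0885, 0.1174]
tool_rot: [3.141, 0.031, 0.006]
ft_force: [-2.7, -1.1, 16.3]
grip_width: 0.628
grip_force: 8.4
```

Call:
{"method": "send_rows", "body": {"motion": [{"claw": 0.264, "slide": [0, 0, -10], "delta_rot": [0, 0, 0]}, {"claw": 0.264, "slide": [0, 0, -25], "delta_rot": [0, 0, 0]}, {"claw": 0.264, "slide": [0, 0, -60], "delta_rot": [0, 0, 0]}, {"claw": 0.264, "slide": [0, 0, -100], "delta_rot": [0, 0, 0]}, {"claw": 0.264, "slide": [0, 0, -140], "delta_rot": [0, 0, 0]}]}}

```text
time: 6.0
position: [0.6296, 0.088, 0.2545]
tool_rot: [3.141, 0.032, -0.004]
ft_force: [1.2, -0.5, 0.4]
grip_width: 0.632
grip_force: 0.0
```

Call:
{"method": "send_rows", "body": {"motion": [{"claw": 0.264, "slide": [0, 0, 0], "delta_rot": [0, 0, 0]}, {"claw": 0.264, "slide": [0, 0, 0], "delta_rot": [0, 0, 0]}, {"claw": 0.264, "slide": [0, 0, 0], "delta_rot": [0, 0, 0]}]}}

```text
time: 6.3
position: [0.6296, 0.0878, 0.252]
tool_rot: [3.141, 0.031, -0.005]
ft_force: [-0.4, -0.1, -0.5]
grip_width: 0.63
grip_force: 0.0
```

```bash
python3 - <<'E'
from bench import ctrl
import cv2
x,y,w,h=240,210,160,120
im=ctrl.get_image('side')['color'];cv2.imwrite('pics/side4.png',cv2.resize(im[y:y+h,x:x+w],None,fx=5,fy=5,interpolation=cv2.INTER_CUBIC))
E
```

```text
(no output)
```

View pics/side4.png

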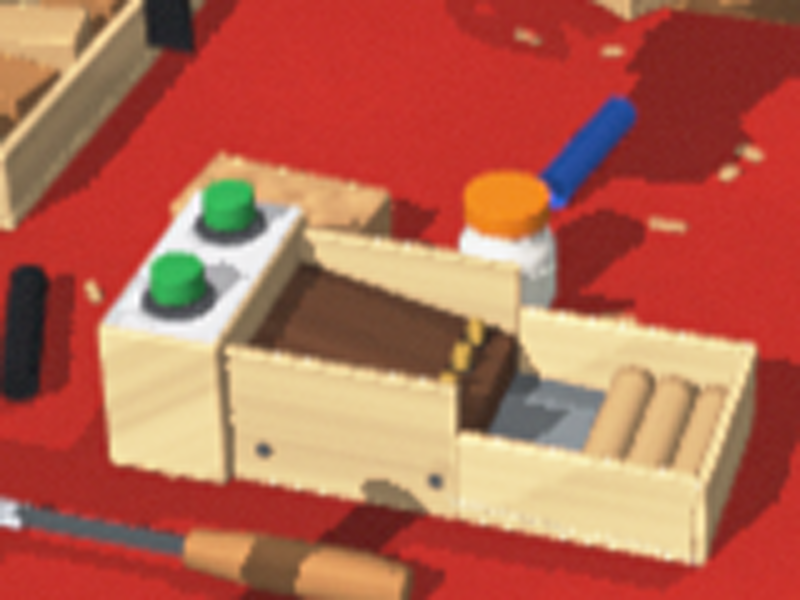

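Both caps are up again, at (178,278) and (229,205), the dowels are at rest in the tray, and the gripper is clear.

```bash
python3 -c "
from bench import ctrl
print(ctrl.close_job())"
```

```text
the job is handed in; nothing more can be done
None
```

I pressed both buttons together and held them until all three dowels had rolled into the tray, then lifted clear; the last picture shows both buttons back up and the dowels at rest, and the job is handed in (no verdict was returned).

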